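Uncover the stopcocks and shut the marked one

ROBOT

A 6-joint arm with a two-finger parallel gripper is mounted at the origin on a cart in front of the work surface, level with it; the furniture and walls round the work are solid. World frame = base frame: x ahead of the robot, y to its left, z up, the work surface at z = 0. Lengths are in m, angles in degrees, forces in N, time in s.
With the tool pointing down it reaches from about 0.375 to 0.825 m from the base axis. Payload 5.5 kg.
Tool frame: the origin (TCP) lies on the mounting face of the last link; the fingertips stand 173 mm ahead of it and the grasp point (between the pads) lies 155 mm ahead of it (r.nose_length is the z of the fingertips in the tool frame, in m); z points along the fingers, y is the direction in which the jaws open and shut (so a half turn about z gives the same grasp; the last joint's range is limited). The gripper opens to 85 mm and grips with 20 to 120 N. Pads are 22 mm wide; open, the fingers measure 114 mm over their backs; the gripper's body (76 mm by 85 mm) begins 54 mm behind the grasp point. The pads swing forward as they close: fully open they stand 13 mm farther back than shut.
Start: joints at [70.417, 17.962, -2.699, 69.339, 0, 90], TCP at [0.201, 0.565, 0.405] pointing down, gripper open.
Joint ranges: [-152.73, 152.73], [-39.44, 99.34], [-58.76, 71.6], [-118.89, 123.64], [-81.53, 83.1], [-180, 180]. Speed limits (degrees/s): [136.94, 136.94, 172.46, 180, 180, 180].

INTERFACE

Orientations are given as [roll, pitch, yaw] about the fixed x, y, z axes, in that order (R = Rz(yaw) Ry(pitch) Rx(roll)).
In Python, from cell import r gives the robot as it stands. Calls block until the motion is done:
- r.movep(position, orientation): joint-space move of the TCP to a pose.
- r.movel(position, feed=0.15, orientation=None): straight line of the TCP; orientation=None keeps the orientation; feed is the mean speed in m/s.
- r.set_joints(angles): joint-space move.
- r.ungrasp() and r.grasp(f_grip=None): open the fingers fully, or close them until they stop; f_grip is the grip in N (None keeps the last).
- r.dwell(seconds).
- r.inverse_kinematics(position, orientation): joint angles nearest the present ones, or None.
- r.get_obs(): the state.
- r.snapshot(name): name is "scene" or "side" or "wrist"; returns the picture (384x512x3 uint8, blue, green, red); there is no depth.
- r.camera_model(name): a dict with "fx", "fy", "cx", "cy" (pixels), "R" (3x3) and "t" (3): a world point X has camera coordinates R X + t; the wrist camera has in their place "T_tool_cam" (4x4, takes a point from camera to tool coordinates, whose origin is the TCP and whose axes are the flange's). Camera axes: x right, y down, z forward; pixel columns grow to the right and rows downward; lengths in m; the calibration is good to about 2 mm. A picture is of the moment at which its call begins: read the wrist's pose just before it. camera_model takes no time and is no camera call.
A pose or a line that the arm cannot do raises r.Unreachable and nothing moves.
- r.job_done(): hands the job in, once; it reports no verdict.
Trained networks look in the newest picture that a camera, given by its name, has taken for a name from the list of things; names that differ only in an ending like _2 or _b are one class to them, and where a whole thing is asked for, a point or a joint stands for the part that bears it (a point fixed in the world has none). Each returns a list of dicts, best first, with "conf" (0 to 1); they miss things now and then, are a little off and sometimes report something else, mostly with a low value. They report only what shows in the picture. A call takes as long as a camera call.
- r.search_frame(camera, target): "box" ([left, top, right, bottom] in pixels, round what is visible of it).
The state is a dict: "time_s": time; "q": joint angles; "joint_vel": joint speeds; "joint_torque": joint torques, N m; "eef_pos": TCP position; "tcp_rot": TCP orientation; "wrist_force": force on the tool from outside, world axes, zero at the start; "moment": the same for the moment, N m; "gripper_width": finger opening in m.
Only numpy, scipy, OpenCV 4.12 (cv2) and the standard library are available. Lean on these libraries where they do the work, as an engineer would, in place of code of your own. Each camera call takes 0.05 s, during which the arm holds its last target. There are 200 camera calls.

TASK

The long grey stopcock box on the bench has a metal cover that hides two lever stopcocks. Without lifting the cover, push it with the fingertips all the way to the left against the end of its guides, then push the lever that has a round disc at its end fully shut: a quarter turn clockwise seen from above, until it lies across its pipe and stops. Leave the plain straight lever as it is and do not disturb the jar, flask and beaker round the box.

Things in the scene. Friction and masses are not known exactly. Their poses are not given: they have to be found in the camera images.
- stopcock_box: Fixed grey housing 166 (x) x 522 (y) x 75 mm high; origin under its centre, on the worktop; x away from the robot, y along it to the left. Half at -y: open chamber (inside x -65..65, y -255..0 mm); half at +y: closed deck. The cover rides on the long walls (z 75 mm) between lips 10 mm higher; end walls (inner faces y +-255 mm, 85 mm high) stop it. Two hose nozzles stick 26 mm out in front.
- sliding_cover: Loose bare-metal cover, 0.45 kg; plate 150 (x) x 252 (y) x 6 mm, in its middle a raised crown 120 x 120 mm with upright faces 6 to 26 mm above the underside (z 81 to 101 mm). Origin: centre of the underside; axes as the box's. Slides along the box's y at 2 to 4 N, 2 mm play. Its centre starts at box y -127 to -105 mm, over the chamber; at the stop y = +129 mm.
- marked_valve: Fixed brass stopcock body of the marked lever; origin on the lever's vertical turning axis, 6 mm above the worktop; axes as the box's; its pipe runs along x. It stands in the chamber at box x +20 mm and y -175 or -70 mm (the plain valve is at the other place).
- marked_lever (a joint): Angle of the marked lever (rad): 0 = open, it points to -x of the box, toward the robot, along the pipe; 1.571 = shut, it points to +y, across the pipe (a hard stop). It stays where it is left; turning takes about 0.06 N m. Starts between 0 and 0.3.
- marked_lever_end (a point): Centre of the round disc at the end of the marked lever, 42 mm from the turning axis. Light metal disc, 30 mm in diameter and 16 mm high, on a bar 12 mm wide; lever and disc fill heights 48 to 64 mm above the worktop, i.e. 11 mm below the walls' top.
- plain_lever_end (a point): Point on the plain lever 42 mm from its turning axis: a light metal straight bar 12 mm wide, 16 mm high, reaching 57 mm from its axis, same heights as the marked one. It must stay as it is.
- sample_jar: Small white lidded jar, 50 mm across, 53 mm high, beyond the right-hand (-y) end of the box; origin at the centre of its underside.
- flask: Conical glass flask, 64 mm across, 108 mm high, behind the chamber; origin at the centre of its underside.
- beaker: Small beaker, 45 mm across, 55 mm high, behind the deck; origin at the centre of its underside.

How it is judged:
By the outcome, as a careful person would: the job done as asked, in the order asked, and still so for the second after the job is handed in, with the robot touching nothing.
It also fails if it takes over 50 s, if anything falls off the work surface, if the arm or the gripper's body presses on something with over 40 N, if the wrist force passes 120 N, or if a joint passes its speed limit or range.

## Working session

There is one attempt and no reset: what is moved stays moved. The work goes in short steps, each a Python script; the robot and the scene stay as the last script left them, time stands still between calls to the robot, and variables do not carry over. Pictures are saved under pics/ and viewed, about 8 in all and at most 12, crops included, and the job is handed in when it is done.

```bash
mkdir -p pics; ls; python3 - <<'E'
from cell import r
import cv2,numpy as np
for c in ["scene","side"]:
    im=r.snapshot(c); cv2.imwrite(f"pics/{c}0.png",im)
    m=r.camera_model(c); print(c,m["fx"],m["fy"],m["cx"],m["cy"],np.round(m["R"],4).tolist(),np.round(m["t"],4).tolist())
    for t in ["stopcock_box","sliding_cover","marked_lever_end","sample_jar","flask","beaker"]:
        print(t,[(np.round(d["box"]).tolist(),round(d["conf"],2)) for d in r.search_frame(c,t)[:2]])
print(r.camera_model("wrist")); print(r.get_obs()["time_s"],r.nose_length)
a=cv2.imread("pics/scene0.png");b=cv2.imread("pics/side0.png")
E
```

```text
pics
scene 445.17135066764513 445.17135066764513 258.3738615452958 191.28091328996734 [[0.664, -0.7473, 0.0251], [-0.3154, -0.3104, -0.8967], [0.678, 0.5875, -0.4418]] [-0.4111, 0.2638, 0.8685]
stopcock_box [([148.0, 154.0, 311.0, 261.0], 0.87)]
sliding_cover [([202.0, 181.0, 301.0, 230.0], 0.77)]
marked_lever_end []
sample_jar [([287.0, 239.0, 307.0, 266.0], 0.9)]
flask [([292.0, 186.0, 304.0, 203.0], 0.53)]
beaker []
side 364.6593612050051 364.6593612050051 258.10635862195335 200.0819354020414 [[0.9861, -0.1645, 0.0233], [-0.0575, -0.4698, -0.8809], [0.1559, 0.8673, -0.4727]] [-0.6058, 0.085, 0.862]
stopcock_box [([193.0, 145.0, 278.0, 263.0], 0.58)]
sliding_cover [([203.0, 177.0, 271.0, 228.0], 0.91)]
marked_lever_end []
sample_jar [([215.0, 250.0, 242.0, 285.0], 0.97)]
flask [([277.0, 196.0, 302.0, 240.0], 0.8)]
beaker [([267.0, 170.0, 283.0, 186.0], 0.75)]
{'fx': 275.71408893465934, 'fy': 275.71408893465934, 'cx': 254.18600982227133, 'cy': 192.5461009878703, 'T_tool_cam': array([[ 6.19669588e-04, -9.56195533e-01, -2.92728064e-01,
         7.56745520e-02],
       [ 9.99996708e-01, -1.36315036e-04,  2.56214374e-03,
         3.22291027e-04],
       [-2.48981364e-03, -2.92728688e-01,  9.56192301e-01,
         3.07764628e-02],
       [ 0.00000000e+00,  0.00000000e+00,  0.00000000e+00,
         1.00000000e+00]])}
0.7 0.1734
```

View pics/scene0.png

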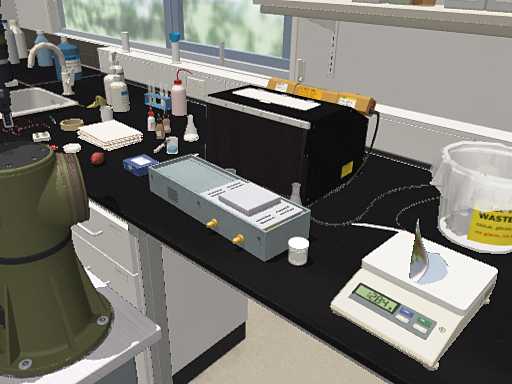

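View pics/side0.png

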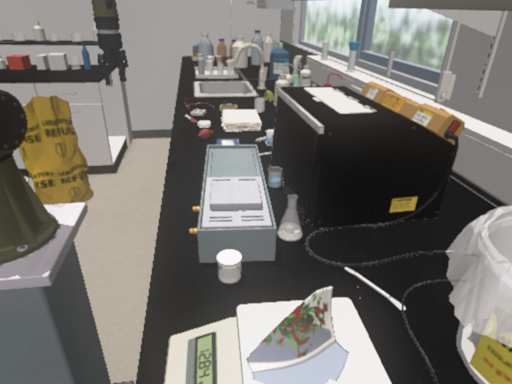

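The scene and side pictures show the box with the cover's crown near (249,200) in scene and (236,193) in side. The jar is at the near end, and the flask and beaker sit behind the box beside a tall black oven. Next I'll back-project rough corners and look from above with the wrist camera.

```bash
cat > h.py <<'E'
from cell import r
import cv2,numpy as np
from scipy.spatial.transform import Rotation as Ro
def ray(c,p,z,pose=None):
    m=r.camera_model(c)
    d=np.array([(p[0]-m["cx"])/m["fx"],(p[1]-m["cy"])/m["fy"],1])
    if c=="wrist":
        pos,rot=pose; T=m["T_tool_cam"]; R=Ro.from_euler("xyz",rot,degrees=True).as_matrix()
        o=pos+R@T[:3,3]; d=R@T[:3,:3]@d
    else:
        o=-m["R"].T@m["t"]; d=m["R"].T@d
    return o+d*(z-o[2])/d[2]
def proj(X,pose):
    m=r.camera_model("wrist");T=m["T_tool_cam"]; R=Ro.from_euler("xyz",pose[1],degrees=True).as_matrix()
    c=((np.atleast_2d(X)-pose[0])@R-T[:3,3])@T[:3,:3]
    return np.c_[m["fx"]*c[:,0]/c[:,2]+m["cx"],m["fy"]*c[:,1]/c[:,2]+m["cy"]]
def pose():
    o=r.get_obs(); return np.array(o["eef_pos"]),np.array(o["tcp_rot"])
E
python3 - <<'E'
from h import *
for c,p,z in [("side",(204,146),.085),("side",(263,147),.085),("side",(271,232),.085),("side",(203,235),.085),("side",(236,193),.1),
 ("scene",(149,169),.085),("scene",(264,237),.085),("scene",(309,211),.085),("scene",(249,200),.1),
 ("side",(229,278),0),("side",(289,236),0),("side",(275,185),0),("scene",(298,261),0)]:
    print(c,p,np.round(ray(c,p,z),3))
print(pose())
for x,y,z in [(.5,-.1,.45),(.45,0,.5),(.5,0,.4)]:
  for yaw in (0,90,180,-90):
    print(x,y,z,yaw,r.inverse_kinematics([x,y,z],[180,0,yaw]))
E
```

```text
side (204, 146) [0.489 0.338 0.085]
side (263, 147) [0.68  0.309 0.085]
side (271, 232) [ 0.607 -0.192  0.085]
side (203, 235) [ 0.469 -0.185  0.085]
side (236, 193) [ 0.552 -0.038  0.1  ]
scene (149, 169) [0.486 0.329 0.085]
scene (264, 237) [ 0.436 -0.177  0.085]
scene (309, 211) [ 0.61  -0.178  0.085]
scene (249, 200) [ 0.526 -0.047  0.1  ]
side (229, 278) [ 0.517 -0.223  0.   ]
side (289, 236) [ 0.676 -0.089  0.   ]
side (275, 185) [0.701 0.196 0.   ]
scene (298, 261) [ 0.515 -0.222  0.   ]
(array([0.20111963, 0.56529792, 0.40471044]), array([1.79997767e+02, 7.74185183e-04, 1.60417849e+02]))
0.5 -0.1 0.45 0 [-11.30993247   7.35583614 -10.16608848  72.47807538   0.
 168.69006753]
0.5 -0.1 0.45 90 [-11.30993247   7.35583614 -10.16608848  72.47807538   0.
  78.69006753]
0.5 -0.1 0.45 180 [-11.30993247   7.35583614 -10.16608848  72.47807538   0.
 -11.30993247]
0.5 -0.1 0.45 -90 [ -11.30993247    7.35583614  -10.16608848   72.47807538    0.
 -101.30993247]
0.45 0 0.5 0 [   0.            0.33286107  -11.30865548   78.35848345    0.
 -180.        ]
0.45 0 0.5 90 [  0.           0.33286107 -11.30865548  78.35848345   0.
  90.        ]
0.45 0 0.5 180 [  0.           0.33286107 -11.30865548  78.35848345   0.
   0.        ]
0.45 0 0.5 -90 [  0.           0.33286107 -11.30865548  78.35848345   0.
 -90.        ]
0.5 0 0.4 0 [   0.            7.33641562  -16.7179574    65.94562697    0.
 -180.        ]
0.5 0 0.4 90 [  0.           7.33641562 -16.7179574   65.94562697   0.
  90.        ]
0.5 0 0.4 180 [  0.           7.33641562 -16.7179574   65.94562697   0.
   0.        ]
0.5 0 0.4 -90 [  0.           7.33641562 -16.7179574   65.94562697   0.
 -90.        ]
```

```bash
python3 - <<'E'
from h import *
r.movep([.47,.0,.47],[180,0,180])
p=pose(); im=r.snapshot("wrist"); cv2.imwrite("pics/w1.png",im); print(p,r.get_obs()["time_s"])
for t in ["stopcock_box","sliding_cover"]:
    print(t,[(np.round(d["box"]).tolist(),round(d["conf"],2)) for d in r.search_frame("wrist",t)[:2]])
E
```

```text
(array([0.47010191, 0.00052286, 0.46991374]), array([ 1.79989180e+02, -4.52668201e-03, -1.79951030e+02])) 3.0
stopcock_box [([129.0, 138.0, 512.0, 294.0], 0.94)]
sliding_cover [([147.0, 162.0, 333.0, 273.0], 0.74)]
```

View pics/w1.png

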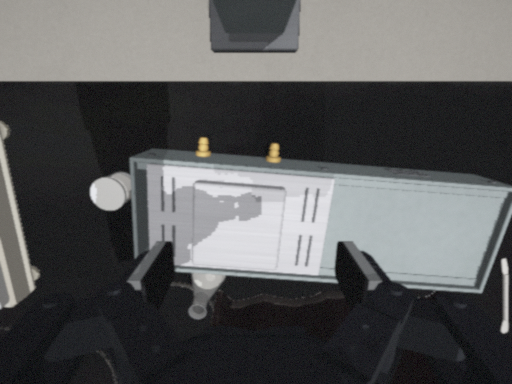

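The wrist view shows the cover plate from (148,166) to (332,178) to (321,275). The crown runs (194,183), (286,187), (280,270), (192,265), and the box's right-hand corners are (510,187) and (483,290).

```bash
python3 - <<'E'
from h import *
p=(np.array([.4701,.0005,.4699]),np.array([180,0,-179.95]))
for q,z in [((148,166),.081),((332,178),.081),((321,275),.081),((194,183),.101),((286,187),.101),((280,270),.101),((192,265),.101),((510,187),.085),((483,290),.085),((134,154),.085),((203,152),.03),((274,158),.03)]:
    print(q,np.round(ray("wrist",q,z,p),4))
im=cv2.imread("pics/w1.png"); cv2.imwrite("pics/w1c.png",cv2.resize(im[140:300,120:512],None,fx=2,fy=2,interpolation=cv2.INTER_CUBIC))
E
```

```text
(148, 166) [ 0.468 -0.138  0.081]
(332, 178) [0.4841 0.1062 0.081 ]
(321, 275) [0.6336 0.1023 0.081 ]
(194, 183) [ 0.4858 -0.0743  0.101 ]
(286, 187) [0.491  0.0426 0.101 ]
(280, 270) [0.6122 0.0385 0.101 ]
(192, 265) [ 0.6042 -0.0845  0.101 ]
(510, 187) [0.4953 0.3445 0.085 ]
(483, 290) [0.6571 0.348  0.085 ]
(134, 154) [ 0.4516 -0.1527  0.085 ]
(203, 152) [ 0.4573 -0.0738  0.03  ]
(274, 158) [0.4662 0.0318 0.03  ]
```

View pics/w1c.png

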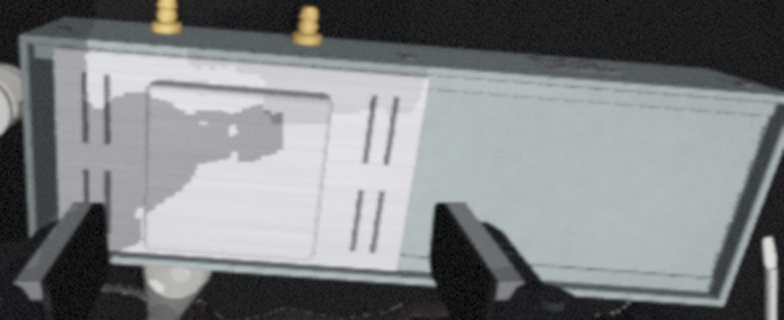

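```bash
cat >> h.py <<'E'
C=np.array([.558,.0855]); YAW=-4.0
def w(x,y,z):  # box coords of fingertip (mm) -> TCP world
    a=np.radians(YAW); R=np.array([[np.cos(a),-np.sin(a)],[np.sin(a),np.cos(a)]])
    return np.r_[C+R@(np.array([x,y])/1000),z/1000+r.nose_length]
def b(p):
    a=np.radians(YAW); R=np.array([[np.cos(a),-np.sin(a)],[np.sin(a),np.cos(a)]])
    return R.T@(np.array(p[:2])-C)*1000
O=[180,0,180+YAW]
def F(): 
    f=np.array(r.get_obs()["wrist_force"]); return np.round(f,1)
E
python3 - <<'E'
from h import *
r.grasp(20)
r.movep(w(-3,-197,150),O)
r.movel(w(-3,-197,89),feed=.1); print("down",F(),b(pose()[0]),pose()[0])
for y in (-185,-180,-175,-165): r.movel(w(-3,y,89),feed=.06); print(y,F())
r.movel(w(-3,20,89),feed=.09); print(20,F())
for y in range(30,72,3):
    r.movel(w(-3,y,89),feed=.05); f=F(); print(y,f,np.round(b(pose()[0]),1))
    if abs(f[1])>12: break
print(r.get_obs()["time_s"],r.get_obs()["gripper_width"])
E
```

```text
down [ 0.  -0.8 -0.1] [  -2.67198477 -196.81699279] [ 0.54160526 -0.11065117  0.26310988]
-185 [ 0.1 -0.3  0.9]
-180 [-0.4  0.2 -0.3]
-175 [ 1.1 -0.8  0.5]
-165 [-0.9 -0.5  0.1]
20 [-0.4 -0.8 -0.2]
30 [-1.   0.3 -0.3] [-3.1 30.7]
33 [-0.3 -1.6 -0.1] [-3.1 33.2]
36 [-0.7 -0.9  0.4] [-3.  36.1]
39 [-0.2 -1.2  0.8] [-3.  39.2]
42 [ 0.6 -1.6  0.4] [-3.  42.2]
45 [-0.  -1.8  1.1] [-3.  45.2]
48 [-0.2 -1.7 -0.5] [-3.  48.3]
51 [-0.2 -1.2 -0.8] [-2.9 51.3]
54 [ 0.3 -2.  -0.4] [-2.9 54.2]
57 [ 1.3 -1.   0.3] [-2.9 57.3]
60 [ 0.1 -0.9 -0.4] [-2.9 60.2]
63 [ 0.1 -5.9  2.1] [-3.  62.3]
66 [ -0.5 -14.3   4.2] [-3.  63.6]
12.1583 -3.643607831777368e-05
```

```bash
python3 - <<'E'
from h import *
r.movel(w(-3,45,89),feed=.1)
r.movel(w(-20,0,150),feed=.2)
r.movep(w(-70,-60,290),O); r.dwell(.2)
p=pose(); im=r.snapshot("wrist"); cv2.imwrite("pics/w2.png",cv2.resize(im,None,fx=1.5,fy=1.5)); print(p,r.get_obs()["time_s"])
for t in ["sliding_cover","marked_lever_end","plain_lever_end","marked_valve","stopcock_box"]:
    print(t,[(np.round(d["box"]).tolist(),round(d["conf"],2)) for d in r.search_frame("wrist",t)[:2]])
E
```

```text
(array([0.48411164, 0.0310376 , 0.46121539]), array([-179.9803447 ,   -0.20551187,  176.04781603])) 13.9917
sliding_cover [([304.0, 165.0, 501.0, 269.0], 0.97)]
marked_lever_end [([164.0, 187.0, 191.0, 234.0], 0.69)]
plain_lever_end []
marked_valve [([300.0, 165.0, 503.0, 268.0], 0.37)]
stopcock_box [([101.0, 136.0, 511.0, 277.0], 0.84)]
```

View pics/w2.png

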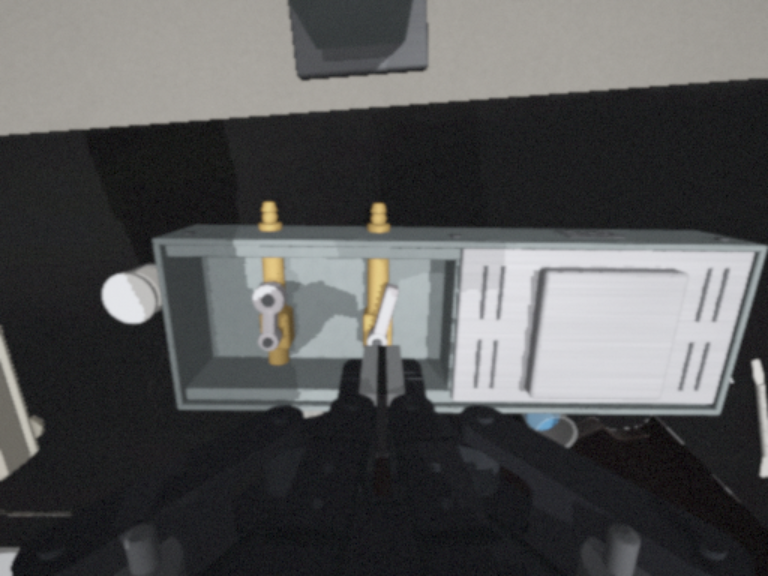

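The cover now sits against its left stop, which is on the right in this picture. The marked lever (disc at 268,298, axis at 268,342) is at the y -175 place, nearly open. The plain lever has its axis at (375,342) and its tip at (392,290).

```bash
python3 - <<'E'
from h import *
p=(np.array([0.48411164, 0.0310376 , 0.46121539]),np.array([-179.98,-0.2055,176.048]))
for n,q,z in [("disc",(268,298),.064),("axis",(268,342),.064),("paxis",(375,342),.064),("ptip",(392,290),.064),
 ("boxNR",(155,240),.085),("boxNL",(765,243),.085),("boxFL",(720,412),.085),("boxFR",(180,409),.085),
 ("covNR",(461,249),.081),("covFR",(452,402),.081),("covNL",(754,252),.081),("covFL",(716,404),.081)]:
    print(n,np.round(b(ray("wrist",np.array(q)/1.5,z,p)),1))
E
```

```text
disc [ -25.4 -163.6]
axis [  19.2 -167.1]
paxis [ 19.1 -64. ]
ptip [-33.3 -48.1]
boxNR [ -83.6 -248.8]
boxNL [-81.6 266.7]
boxFL [ 82.7 267.9]
boxFR [  79.4 -250.5]
covNR [-75.4  10.3]
covFR [74.3 10.2]
covNL [-73.  263.1]
covFL [ 76.5 265.7]
```

```bash
sed -i 's/^C=.*/C=np.array([.5585,.0925]); YAW=-4.25/' h.py; cat >> h.py <<'E'
def lev(th,d,z=53,rho=42):
    a=np.radians(th); u=np.array([-np.cos(a),np.sin(a)]); t=np.array([np.sin(a),np.cos(a)])
    x,y=np.array([20,-175])+rho*u-d*t
    return w(x,y,z),[180,0,180+YAW-th]
E
python3 - <<'E'
from h import *
p,o=lev(0,40,130); r.movep(p,o); p,o=lev(0,38); r.movel(p,feed=.1); print("down",F(),np.round(r.get_obs()["q"],1))
for th in [5,15,25,35,45,55,65,75,83,88]:
    p,o=lev(th,28.5); r.movel(p,feed=.06,orientation=o); print(th,F(),r.get_obs()["time_s"])
    if np.linalg.norm(F())>20: break
else:
  for d in np.arange(28.5,14,-1.5):
    p,o=lev(90,d); r.movel(p,feed=.05,orientation=o); f=F(); print("d",d,f)
    if abs(f[0])>7: break
print(r.get_obs()["time_s"])
E
```

```text
down [-0.6 -0.4  0.8] [-12.8  19.  -26.2  44.7   0.   -8.5]
5 [-0.5 -0.1  0.4] 16.425
15 [-0.1 -0.1  0.5] 16.75
25 [ 0.1 -0.6  0.2] 17.075
35 [-0.6 -0.6 -0.2] 17.4
45 [-0.7 -0.7  0.6] 17.725
55 [-0.2 -0.3 -0.5] 18.05
65 [ 0.5 -0.   0.1] 18.375
75 [ 0.  -0.   0.6] 18.7
83 [-0.6 -0.3  0.3] 18.9917
88 [-0.4 -0.1  0.8] 19.2417
d 28.5 [-1.3 -0.4 -0.5]
d 27.0 [-3.7  0.5  1.1]
d 25.5 [-7.9 -0.3  3.4]
19.9917
```

Firm stop felt. Retreating and checking.

```bash
python3 - <<'E'
from h import *
p,o=lev(90,38); r.movel(p,feed=.1); p[2]+=.1; r.movel(p,feed=.15)
r.movep(w(-95,-90,270),O); r.dwell(.2)
p=pose(); im=r.snapshot("wrist"); cv2.imwrite("pics/w3.png",cv2.resize(im,None,fx=1.5,fy=1.5)); print(p,r.get_obs()["time_s"],F())
for t in ["sliding_cover","marked_lever_end","sample_jar","flask","beaker"]:
    print(t,[(np.round(d["box"]).tolist(),round(d["conf"],2)) for d in r.search_frame("wrist",t)[:2]])
r.snapshot("side")
for t in ["sample_jar","flask","beaker","sliding_cover"]:
    print(t,[(np.round(d["box"]).tolist(),round(d["conf"],2)) for d in r.search_frame("side",t)[:1]])
E
```

```text
(array([0.45715306, 0.0096949 , 0.44296027]), array([-1.79994651e+02, -4.58218044e-02,  1.75720982e+02])) 22.6583 [-0.6 -0.4  0.6]
sliding_cover [([322.0, 188.0, 510.0, 292.0], 0.67), ([267.0, 212.0, 284.0, 237.0], 0.17)]
marked_lever_end [([186.0, 235.0, 234.0, 257.0], 0.83)]
sample_jar [([79.0, 195.0, 124.0, 234.0], 0.59), ([187.0, 196.0, 233.0, 263.0], 0.55)]
flask [([185.0, 235.0, 233.0, 257.0], 0.26)]
beaker [([378.0, 298.0, 402.0, 312.0], 0.56), ([268.0, 212.0, 281.0, 238.0], 0.29)]
sample_jar [([220.0, 251.0, 241.0, 284.0], 0.66)]
flask [([274.0, 198.0, 304.0, 242.0], 0.66)]
beaker [([271.0, 168.0, 281.0, 187.0], 0.77)]
sliding_cover [([207.0, 147.0, 260.0, 180.0], 0.89)]
```

View pics/w3.png

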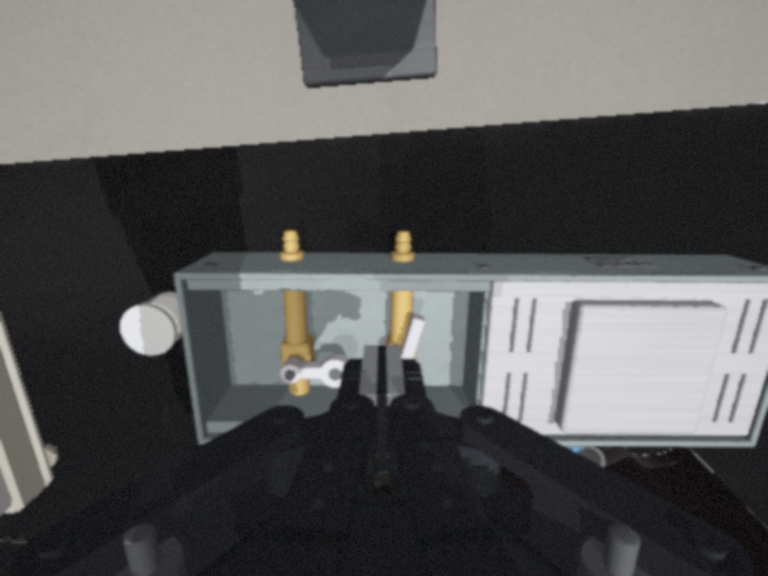

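The lever lies across its pipe: axis at (291,374), disc at (335,374). The plain lever's tip is at (416,320), and the cover's right-hand edge is at x≈487. I'll check these numerically, then hand in.

```bash
python3 - <<'E'
from h import *
p=(np.array([0.45715,.00969,.44296]),np.array([-179.995,-.046,175.721]))
for n,q,z in [("axis",(291,374),.064),("disc",(335,374),.064),("ptip",(416,320),.064),("covNR",(490,281),.081)]:
    print(n,np.round(b(ray("wrist",np.array(q)/1.5,z,p)),1))
r.job_done(); print(r.get_obs()["time_s"])
E
```

```text
axis [  19.7 -173.4]
disc [  19.7 -132.1]
ptip [-34.5 -57.4]
covNR [-75.9   1.9]
the job is handed in; nothing more can be done
the job is handed in; nothing more can be done
```

The job is handed in: the cover is against its left stop, and the lever with the disc is shut. I slid the cover left with the closed fingertips until it hit the stop at about 14 N. Then I pushed the disc lever clockwise along its arc until it hit its own stop at about 8 N.

**Last checks, at 22.7 s on the robot clock:**
- **Marked lever:** the disc is at box (20, -132) mm and its axis at (20, -173) mm, so it points straight to +y, about 90° and shut.
- **Cover:** its right edge is at about y +2 mm (+3 mm expected at the stop), within measuring error.
- **Plain lever:** its tip was at about (-33, -55) mm before and (-35, -57) mm after, so it is unmoved within measuring error.
- **Jar, flask and beaker:** the side camera found all three within a few pixels of where they started.
- **Robot:** it was clear of everything, and no reading I took between moves passed about 15 N at the wrist.

The network gave some low-confidence false hits: a beaker and a cover on the plain lever, and a flask and a jar on the marked lever. I dismissed these after looking at the picture. No check disagreed with the result.

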